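# Key a reagent carousel onto its sampler hub and turn it home

## Task

Pick up the white reagent carousel by its grip bar, set it over the spindle of the dock, and with light pressure turn it until its notch slips over the hub's hidden key and it sits fully down. Then turn it clockwise together with the hub to the home stop, so that its tab points at the dock's fin, and let go. Be gentle with the dock: never push or twist hard, touch it only with the carousel, never tip the carousel over, and leave the other things where they are.

Things in the scene. Friction and masses are not known exactly. Their poses are not given: they have to be found in the camera images.
- carousel: White plastic reagent carousel, 0.2 kg, 62 mm tall, loose on the worktop, standing on its collar (radius 34 mm, z 0-28 mm; bore 28 mm wide, 28 mm deep, open below). On the collar a disc, radius 50 mm, z 28-34 mm, with 12 dark round marks; on that the grip bar. Origin: centre of underside, z up, the tab on the -x side.
- grip_bar (a point): Middle of the top edge of the carousel's central upright grip bar: 44 mm long (carousel's x), 16 mm thick (y), 28 mm tall, top 62 mm above the carousel's underside. Axes as the carousel.
- tab (a point): Outer end of the one tab (10 mm wide) on the carousel's rim, 60 mm from its axis on its -x side. Straight below it is the collar's only notch: 10 mm wide, radial from bore to outside, open below, 14 mm high. The notch takes the key within at least 4 degrees either way.
- dock: Fixed white square dock, 150x150 mm, top at z = 24 mm; origin: centre of its underside on the worktop, z up, the fin on its -x edge. A grey hub turns in its centre about z: spindle, disc and key. A brake holds it (0.25 N m): it stays put under a carousel pressed on the key with less than about 8 N, while a seated carousel turns it. Nothing measures its angle.
- spindle_top (a point): Top of the hub's steel spindle, 24 mm diameter with a tapered tip, on the dock's axis, 56 mm above the dock's origin. Fixed point, axes as the dock.
- seat (a point): Centre of the hub's disc (radius 40 mm), 30 mm above the dock's origin, where the carousel's underside seats (12 mm lower than on the key). On the disc stands one key, 6 mm wide, 18 to 30 mm off the axis, 12 mm high. At the start it stands 23 to 66 degrees anticlockwise (from above, positive about z) of the fin; its angle is hidden: this point's axes are the dock's.
- fin (a point): Top of the dock's upright pointer fin, 4 mm wide, 68 mm from the axis on the dock's -x edge, 60 mm above its origin: the home direction. Turned clockwise, the hub meets a hard stop where the carousel's tab is at the fin, its axes parallel to the dock's within 3 degrees.
- timer: Small white bench timer, 64x64x19 mm, lying behind the work. Origin: centre of its underside. Bystander.
- slide_box: Flat blue slide box, 170x105x38 mm, to the right of the dock. Origin: centre of its underside. Bystander.
- dropper: Small white dropper bottle with a red cap, 25 mm across, 58 mm tall, behind the work. Origin: centre of its underside. Bystander.
- marker: Red and black marker pen, 136 mm long, 15 mm thick, lying at the left. Origin: centre of its underside. Bystander.
Things that resemble listed ones, but are neither listed nor needed, are in the scene too. What is shaped like the carousel but red is not meant.

How it is judged:
On the way:
1. the carousel has dropped over the key and sits down on the hub, not yet turned home (horizontal distance between carousel and dock below 0.004 m and z of carousel in the frame of dock between 0.026 and 0.0335 m and angle between carousel's own z axis and vertical below 0.08 rad and angle between the x axis of carousel and the x axis of dock, either way round above 0.2 rad), for 0.2 s.
At the end, for the whole second after the job is handed in: The carousel is on the spindle (within 4 mm), level (within 0.08 rad), fully seated over the key (origin less than 3.5 mm above the seated height), turned home with its tab at the fin (within 0.14 rad), released and at rest (horizontal distance between carousel and dock below 0.004 m and z of carousel in the frame of dock between 0.026 and 0.0335 m and angle between carousel's own z axis and vertical below 0.08 rad and angle between the x axis of carousel and the x axis of dock, either way round below 0.14 rad and linear speed of carousel below 0.02 m/s and angular speed of carousel below 0.1 rad/s); the robot touches nothing.
It fails at once if the carousel is pressed or twisted on the dock with more than 40 N (contact force between carousel and dock above 40 N).
It fails at once if the robot touches the dock itself (contact force between any of the fingers, the arm and dock above 1 N).
It fails at once if the carousel is tipped over (angle between carousel's own z axis and vertical above 0.6 rad).
It fails at once if a bystander is moved by more than 15 mm (distance of any of timer, slide_box, dropper, marker from where it was at the start of the episode above 0.015 m).
It also fails if it takes over 61 s, if anything falls off the work surface, if the arm or the gripper's body presses on something with over 40 N, if the wrist force passes 120 N, or if a joint passes its speed limit or range.

## Robot

A 7-joint arm with a two-finger parallel gripper is mounted at the origin on a cart in front of the work surface, level with it; the furniture and walls round the work are solid. World frame = base frame: x ahead of the robot, y to its left, z up, the work surface at z = 0. Lengths are in m, angles in rad, forces in N, time in s.
With the tool pointing down it reaches from about 0.4 to 0.875 m from the base axis. Payload 6.5 kg.
Tool frame: the origin (TCP) lies on the centre line of the jaws, within the pads' length; the fingertips stand 8 mm ahead of it and the grasp point (between the pads) lies 11 mm behind it; z points along the fingers, y is the line along which they close (so a half turn about z gives the same grasp; the last joint's range is limited). The gripper opens to 88 mm and grips with 3 to 60 N. Pads are 18 mm wide; open, the fingers measure 123 mm over their backs; the gripper's body (75 mm by 187 mm) begins 45 mm behind the grasp point.
Start: joints at [1.198, 0.536, -0.004, 1.538, 0.003, 1.067, -0.071], TCP at [0.196, -0.62, 0.247] pointing down, gripper open.
Joint ranges: [-2.7, 2.7], [-0.37, 2.16], [-1.27, 1.26], [0.24, 2.4], [-1.31, 4.45], [0.19, 1.91], [-2.76, 2.76]. Speed limits (rad/s): [2.39, 2.39, 3.14, 3.14, 3.14, 3.14, 3.14].

## Interface

Orientations are given as a rotation vector (axis times angle).
In Python, from bench import manip gives the robot as it stands.
- The arm moves only by the shell command python3 -m inch 'ROWS' [OPENING]. ROWS is JSON, a list of rows, each a list of 2 entries, a list of its own where there are three numbers: the shift along the world's x, y, z in m, then the turn about the world's z in degrees. In form: [[[dx, dy, dz], roll], ...]. A call has 1 to 5 rows; each row shifts and turns the commanded pose from where the row before left it; what a row does not reach is not made up. A row lasts 1/8 s, in which the tool goes at most 62.5 mm and 10.7 degrees, less where a joint would pass 70% of its speed; a pose out of reach is approached as far as the arm can. A call with a gripper value outside its range is refused whole. OPENING is the finger opening in m, from 0 to 0.0881, set as the call begins (- or left out, the last holds). The fingers move at their own pace and stop on an object; the grip force is fixed at half the most. Time passes only in rows, so rows that do not move let the fingers close. It gives the time, the measured TCP pose, the force, the opening and the grip force at its end, in the units of the state.
- manip.read_state(): the state, without advancing time (a new reading comes with each control period).
- manip.snapshot(name): name is "scene" or "side" or "wrist"; returns a dict with "image" (420x560x3 uint8, red, green, blue), "depth" (420x560 float32, m along the optical axis (not along the pixel's ray), 0 where there is no reading), "K" (3x3 intrinsics, pixels), "k1" (the pictures are not rectified: a ray, as slopes to the right and down, at radius r is drawn at 1 + k1 r^2 times it, then the intrinsics apply), "camera_from_world" (4x4, takes a point from world to camera coordinates). Camera axes: x right, y up, looking along -z (the intrinsics and any distortion apply to the point x, -y, -z); pixel columns grow to the right and rows downward; lengths in m; the calibration is good to about 2 mm. A picture is of the moment at which its call begins.
- manip.close_job(): hands the job in; it is judged then, once.
The state is a dict: "t": time; "joint_pos": joint angles; "qvel": joint speeds; "tau": joint torques, N m; "position": TCP position; "eef_rot": TCP orientation; "wrist_force": force on the tool from outside, world axes, zero at the start; "torque": the same for the moment, N m; "grip_width": finger opening in m; "finger_force": force on a finger pad.
Only numpy, scipy, OpenCV 4.12 (cv2) and the standard library are available. Lean on these libraries where they do the work, as an engineer would, in place of code of your own. Each camera call takes 0.05 s, during which the arm holds its last target. There are 200 camera calls.

## Working session

There is one attempt and no reset: what is moved stays moved. The work goes in short steps, Python scripts to look and compute and a shell command to move; the robot and the scene stay as the last step left them, time stands still between calls to the robot, and variables do not carry over. Pictures are saved under pics/ and viewed, at most 10 in all, crops included, and the job is handed in when it is done.

```bash
mkdir -p pics
cat > h.py <<'E'
import numpy as np, cv2
from bench import manip
def snap(n):
    s=manip.snapshot(n); np.savez(f'pics/{n}.npz',**s); return s
def load(n): return dict(np.load(f'pics/{n}.npz'))
def ray(s,u,v):
    K=s['K']; k=float(s['k1']); d=np.array([(u-K[0,2])/K[0,0],(v-K[1,2])/K[1,1]]); p=d.copy()
    for _ in range(20): p=d/(1+k*(p@p))
    return np.array([p[0],-p[1],-1.])
def atz(s,u,v,z):
    T=np.linalg.inv(s['camera_from_world']); o=T[:3,3]; r=T[:3,:3]@ray(s,u,v)
    return o+r*(z-o[2])/r[2]
def dep(s,u,v):
    T=np.linalg.inv(s['camera_from_world']); d=s['depth'][int(round(v)),int(round(u))]
    return T[:3,3]+T[:3,:3]@ray(s,u,v)*d
def proj(s,P):
    c=s['camera_from_world']@np.append(P,1); x=c[0]/-c[2];y=-c[1]/-c[2];f=1+float(s['k1'])*(x*x+y*y)
    return s['K'][0,0]*x*f+s['K'][0,2], s['K'][1,1]*y*f+s['K'][1,2]
def save(img,f): cv2.imwrite('pics/'+f,cv2.cvtColor(img,cv2.COLOR_RGB2BGR))
E
python3 - <<'E'
from h import *
a=snap('scene');save(cv2.resize(a['image'],(800,600)),'a.png')
b=snap('side');save(cv2.resize(b['image'],(800,600)),'b.png')
for s in(a,b):print(np.linalg.inv(s['camera_from_world'])[:3].round(3),s['k1'])
print(manip.read_state())
E
```

```text
[[-0.721  0.427 -0.545 -0.053]
 [-0.692 -0.452  0.562  0.616]
 [-0.007  0.783  0.622  0.781]] -0.11722853559875597
[[ 1.    -0.004 -0.028  0.51 ]
 [-0.02   0.607 -0.795 -1.049]
 [ 0.021  0.795  0.606  0.867]] 0.026555141179611202
{'t': 0.1, 'joint_pos': array([ 1.19780719,  0.53709132, -0.00449536,  1.53874159,  0.00263747,
        1.06728027, -0.07117863]), 'qvel': array([ 0.00060902, -0.00170748, -0.00027391, -0.00184856, -0.00103353,
       -0.00022627, -0.00131395]), 'tau': array([ 3.22372689e-03, -5.72072053e+01,  9.94367860e-01, -2.52231628e+01,
       -5.60924085e-02,  1.34450581e-02,  4.93696382e-05]), 'position': array([ 0.19615421, -0.61914768,  0.24593831]), 'eef_rot': array([-3.10320857e+00, -4.80038376e-01,  5.42323490e-04]), 'wrist_force': array([-0.49667406, -0.38825261,  0.64370559]), 'torque': array([ 0.01144076,  0.02255534, -0.017115  ]), 'finger_force': 0.0, 'grip_width': 0.08803873879307085}
```

View pics/a.png

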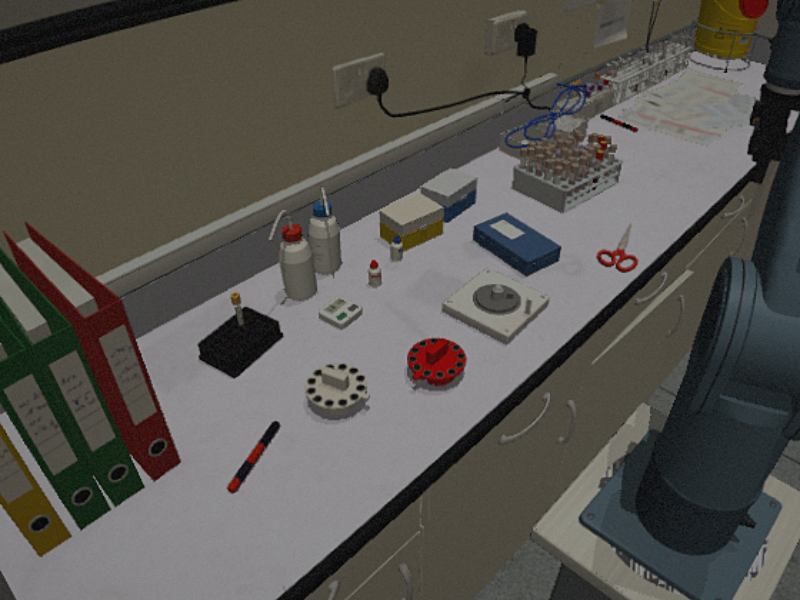

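View pics/b.png

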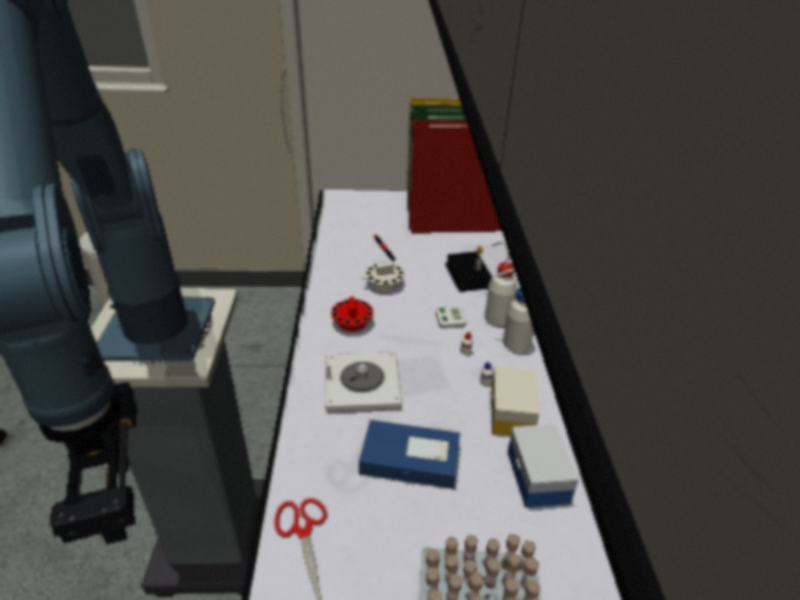

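The white carousel is at scene (336,388), with its tab apparently toward (366,398). The red look-alike is at (437,362) and is rejected by colour. The dock is at (497,303), with its fin at (529,303). The dropper is the red-capped bottle (374,273), and the blue-capped one (397,248) is a look-alike. I'll check this in a close crop.

Run:
```python
from h import *
a=load('scene');im=a['image']
c1=im[240:300,200:270]; c2=im[180:245,305:390]
save(np.hstack([cv2.resize(c1,None,fx=5,fy=5,interpolation=2)[:300],cv2.resize(c2,None,fx=5,fy=5,interpolation=2)[:300]]),'c.png')
def g(u,v): return u*.7,v*.7
for n,u,v,z in[('bartop',336,372,.062),('disc',336,388,.034),('tab',366,399,.031),('spindle',497,288,.056),('hubdisc',497,299,.03),('fintop',531,293,.06)]:
    print(n,atz(a,*g(u,v),z).round(4),dep(a,*g(u,v)).round(4))
b=load('side')
for n,u,v,z in[('bartop',385,266,.062),('spindle',362,366,.056)]:
    print(n,atz(b,*g(u,v),z).round(4),dep(b,*g(u,v)).round(4))
```

```text
bartop [0.5173 0.1804 0.062 ] [0.5202 0.1782 0.0584]
disc [0.5126 0.1874 0.034 ] [0.5129 0.1872 0.0336]
tab [0.4628 0.1687 0.031 ] [0.463  0.1684 0.0306]
spindle [ 0.4681 -0.1747  0.056 ] [ 0.4698 -0.1774  0.0536]
hubdisc [ 0.4662 -0.176   0.03  ] [ 0.4654 -0.1746  0.0312]
fintop [ 0.4105 -0.2014  0.06  ] [ 0.4353 -0.2452  0.0214]
bartop [0.5227 0.1718 0.062 ] [0.5227 0.1724 0.0616]
spindle [ 0.4748 -0.1842  0.056 ] [ 0.4749 -0.1855  0.0572]
```

View pics/c.png

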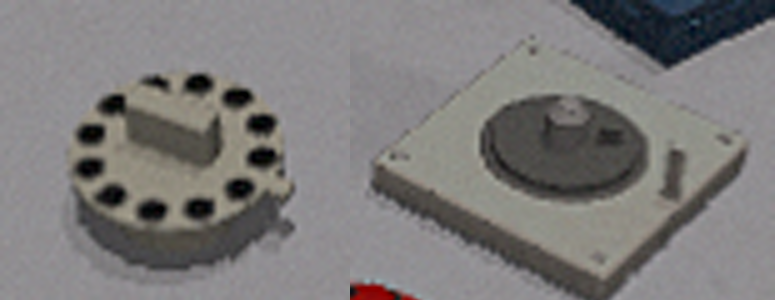

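The left crop confirms it: white carousel, bar, and tab at crop (290,185). The right crop shows the dock with its spindle at (567,105), its fin at (675,170), and a dark feature on the hub at (610,135), possibly the key. Next I'll refine the poses from the depth images.

```bash
cat >> h.py <<'E'
def cloud(s):
    K=s['K'];h,w=s['depth'].shape;u,v=np.meshgrid(np.arange(w),np.arange(h))
    d=np.stack([(u-K[0,2])/K[0,0],(v-K[1,2])/K[1,1]],-1);p=d.copy()
    for _ in range(15): p=d/(1+float(s['k1'])*(p**2).sum(-1,keepdims=True))
    r=np.stack([p[...,0],-p[...,1],-np.ones((h,w))],-1)*s['depth'][...,None]
    T=np.linalg.inv(s['camera_from_world']);P=r@T[:3,:3].T+T[:3,3];P[s['depth']==0]=9
    return P
E
python3 - <<'E'
from h import *
for n in('scene','side'):
    s=load(n);P=cloud(s)
    def sel(c,R,z0,z1):
        m=(np.hypot(P[...,0]-c[0],P[...,1]-c[1])<R)&(P[...,2]>z0)&(P[...,2]<z1);return P[m]
    q=sel((.517,.18),.075,.028,.040);r=cv2.minEnclosingCircle(q[:,:2].astype(np.float32));
    t=sel((.517,.18),.06,.0555,.067);print(n,'disc',len(q),np.median(q,0).round(4),r,'bar',len(t),t.mean(0).round(4),cv2.minAreaRect(t[:,:2].astype(np.float32)) if len(t)>3 else 0)
    q=sel((.47,-.18),.12,.019,.028);print('dock',len(q),cv2.minAreaRect(q[:,:2].astype(np.float32)))
    q=sel((.47,-.18),.042,.0285,.035);print('hubdisc',len(q),q.mean(0).round(4),cv2.minEnclosingCircle(q[:,:2].astype(np.float32)))
    q=sel((.47,-.18),.02,.05,.06);print('spin',len(q),q.mean(0).round(4))
s=load('scene')
for n,u,v,z in[('tab',258.4,277.0,.031),('key',357,207,.042),('key30',357,207,.03),('spt',348.5,200.6,.056),('finT',370,210.5,.06),('finB',369,219,.024),
 ('c1',341,188,.024),('c2',384,207.5,.024),('c3',310,215,.024),('c4',355,231.5,.024)]:
    print(n,atz(s,u,v,z).round(4),dep(s,u,v).round(4))
E
```

```text
scene disc 909 [0.51   0.1915 0.0332] ((0.5153706073760986, 0.18154200911521912), 0.055267613381147385) bar 117 [0.5178 0.1841 0.0598] ((0.5192261934280396, 0.18370935320854187), (0.043339792639017105, 0.017037974670529366), 18.18539810180664)
dock 1544 ((0.4714328348636627, -0.1815689504146576), (0.15210653841495514, 0.1551496535539627), 4.2806077003479)
hubdisc 226 [ 0.4693 -0.1748  0.0301] ((0.46931082010269165, -0.18091489374637604), 0.04132505878806114)
spin 28 [ 0.4703 -0.1802  0.0533]
side disc 277 [0.521  0.1661 0.0353] ((0.5177156329154968, 0.17904573678970337), 0.05323248356580734) bar 45 [0.5219 0.1788 0.0617] ((0.5223789811134338, 0.17915955185890198), (0.043263062834739685, 0.016283297911286354), 23.276813507080078)
dock 1389 ((0.4750165343284607, -0.18360140919685364), (0.14938056468963623, 0.15212516486644745), 3.813359022140503)
hubdisc 304 [ 0.4731 -0.1855  0.0312] ((0.4717426002025604, -0.18206366896629333), 0.040339935570955276)
spin 31 [ 0.4746 -0.1856  0.0543]
tab [0.4642 0.1604 0.031 ] [0.4646 0.16   0.0304]
key [ 0.4461 -0.1879  0.042 ] [ 0.4515 -0.1967  0.0339]
key30 [ 0.4542 -0.201   0.03  ] [ 0.4515 -0.1967  0.0339]
spt [ 0.4695 -0.1793  0.056 ] [ 0.4701 -0.1801  0.0553]
finT [ 0.4007 -0.1797  0.06  ] [-0.0531  0.6163  0.781 ]
finB [ 0.4046 -0.1879  0.024 ] [ 0.4029 -0.185   0.0268]
c1 [ 0.5445 -0.2473  0.024 ] [ 0.5439 -0.2464  0.0248]
c2 [ 0.4028 -0.2568  0.024 ] [ 0.4041 -0.2593  0.0218]
c3 [ 0.5295 -0.0932  0.024 ] [ 0.5396 -0.1055  0.0109]
c4 [ 0.402  -0.1222  0.024 ] [ 0.402  -0.1222  0.024 ]
```

```bash
python3 -m inch '[[[0.045,0.04,0],0],[[0.045,0.04,0],0],[[0.045,0.04,0],0],[[0.045,0.04,0],0],[[0.045,0.04,0],0]]' && python3 -m inch '[[[0.045,0.04,0.02],0],[[0,0.056,0.02],0],[[0,0.056,0],0],[[0,0.056,0],0],[[0,0,0],0]]'
python3 - <<'E'
from h import *
a=snap('wrist');save(a['image'],'d.png');print(np.linalg.inv(a['camera_from_world'])[:3].round(3)); print(manip.read_state()['position'],manip.read_state()['eef_rot'])
E
```

```text
t: 0.72
position: [0.4224, -0.4181, 0.2465]
eef_rot: [-3.104, -0.48, 0.0]
wrist_force: [0.4, 0.0, 0.3]
grip_width: 0.0884
finger_force: 0.0
t: 1.35
position: [0.466, -0.2075, 0.2864]
eef_rot: [-3.101, -0.491, -0.0]
wrist_force: [0.5, -0.3, -1.0]
grip_width: 0.088
finger_force: 0.0
[[ 0.309  0.9    0.308  0.547]
 [-0.951  0.293  0.098 -0.182]
 [-0.002 -0.323  0.946  0.425]]
[ 0.46571086 -0.21053084  0.28640298] [-3.10356038e+00 -4.85848552e-01  3.65914020e-04]
```

View pics/d.png

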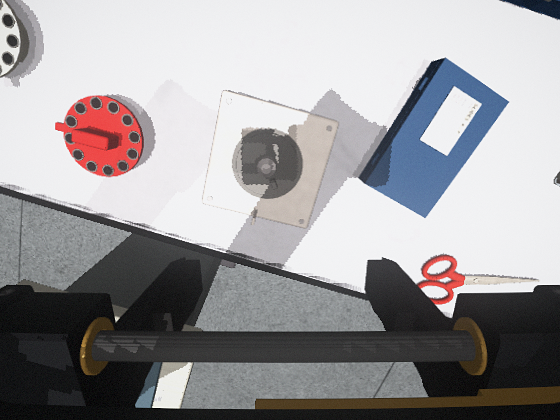

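The wrist view shows the dock at about (267,160), the spindle top at (265,166) and the fin at (254,214). I'll enlarge the hub and fit it from depth.

Run:
```python
from h import *
s=load('wrist');P=cloud(s)
c=s['image'][115:235,190:350].astype(float);c=np.clip(255*(c/255)**.5,0,255).astype(np.uint8);save(cv2.resize(c,None,fx=5,fy=5,interpolation=2),'e.png')
def sel(c,R,z0,z1):
    m=(np.hypot(P[...,0]-c[0],P[...,1]-c[1])<R)&(P[...,2]>z0)&(P[...,2]<z1);return P[m]
f=np.float32
q=sel((.472,-.182),.12,.019,.0275);r=cv2.minAreaRect(q[:,:2].astype(f));print('dock',r)
q=sel((.472,-.182),.05,.0285,.034);print('hub',len(q),cv2.minEnclosingCircle(q[:,:2].astype(f)))
q=sel((.472,-.182),.03,.051,.062);print('spin',len(q),q.mean(0),cv2.minEnclosingCircle(q[:,:2].astype(f)))
q=sel((.472,-.182),.036,.036,.048);q=q[np.hypot(q[:,0]-.473,q[:,1]+.182)>.0145];print('keylike',q.round(3)[:40])
q=sel((.404,-.186),.02,.035,.065);print('fin',len(q),q.mean(0))
```

```text
dock ((0.47489210963249207, -0.1831011176109314), (0.149757981300354, 0.1508341133594513), 3.541489601135254)
hub 2598 ((0.4749251902103424, -0.18328683078289032), 0.040084585547447205)
spin 197 [ 0.47553148 -0.18337404  0.05444974] ((0.4756825566291809, -0.18271908164024353), 0.010511072352528572)
keylike [[ 0.461 -0.194  0.039]
 [ 0.462 -0.196  0.04 ]
 [ 0.462 -0.197  0.04 ]
 [ 0.46  -0.194  0.041]
 [ 0.461 -0.195  0.043]
 [ 0.461 -0.196  0.042]
 [ 0.461 -0.197  0.042]
 [ 0.458 -0.193  0.041]
 [ 0.459 -0.194  0.041]
 [ 0.459 -0.195  0.043]
 [ 0.46  -0.196  0.043]
 [ 0.46  -0.198  0.041]
 [ 0.46  -0.199  0.04 ]
 [ 0.458 -0.194  0.043]
 [ 0.458 -0.195  0.042]
 [ 0.459 -0.197  0.044]
 [ 0.459 -0.198  0.042]
 [ 0.459 -0.199  0.041]
 [ 0.457 -0.195  0.043]
 [ 0.457 -0.196  0.042]
 [ 0.457 -0.197  0.042]
 [ 0.458 -0.198  0.042]
 [ 0.458 -0.199  0.043]
 [ 0.457 -0.201  0.037]
 [ 0.455 -0.195  0.041]
 [ 0.455 -0.196  0.041]
 [ 0.456 -0.197  0.042]
 [ 0.456 -0.199  0.041]
 [ 0.457 -0.2    0.043]
 [ 0.457 -0.201  0.04 ]
 [ 0.455 -0.197  0.043]
 [ 0.455 -0.198  0.041]
 [ 0.455 -0.199  0.041]
 [ 0.455 -0.2    0.042]
 [ 0.456 -0.201  0.042]
 [ 0.453 -0.197  0.042]
 [ 0.454 -0.198  0.043]
 [ 0.454 -0.199  0.042]
 [ 0.455 -0.201  0.043]
 [ 0.455 -0.202  0.042]]
fin 42 [ 0.4093198  -0.18713127  0.05399497]
```

View pics/e.png

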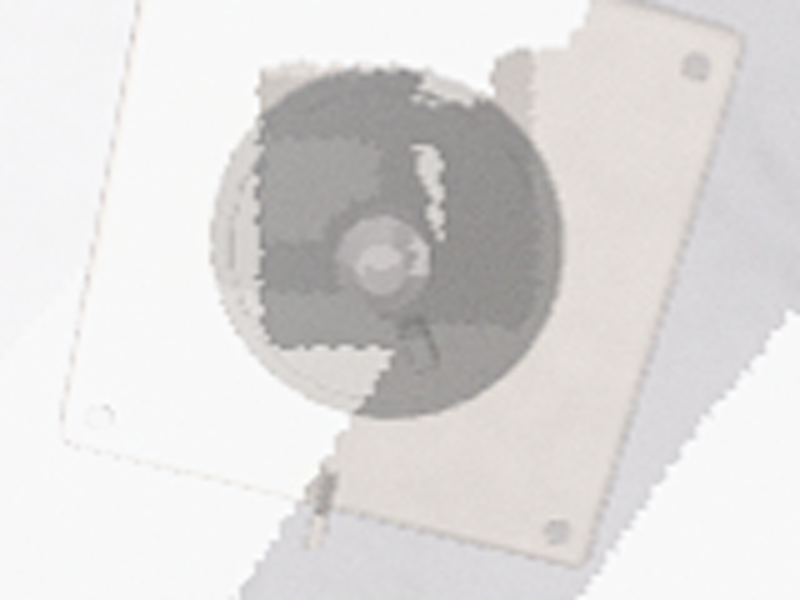

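```bash
python3 -m inch '[[[0.006,0.052,0],0],[[0.006,0.052,0],0],[[0.006,0.052,0],0],[[0.006,0.052,0],0],[[0.006,0.052,0],0]]' && python3 -m inch '[[[0.006,0.052,0],1],[[0.006,0.042,0],1],[[0,0,0],0],[[0,0,0],0]]'
cat > car.py <<'E'
from h import *
s=snap('wrist');P=cloud(s);f=np.float32
import sys
cx,cy=map(float,sys.argv[1:3]);z=float(sys.argv[3])
def sel(R,z0,z1):
    m=(np.hypot(P[...,0]-cx,P[...,1]-cy)<R)&(P[...,2]>z+z0)&(P[...,2]<z+z1);return P[m]
q=sel(.075,.030,.0375);print('disc',np.median(q,0))
r=np.hypot(*(q[:,:2]-[cx,cy]).T);
def circ(p):
    A=np.c_[2*p,np.ones(len(p))];x=np.linalg.lstsq(A,(p**2).sum(1),rcond=None)[0];return x[:2],np.sqrt(x[2]+x[0]**2+x[1]**2)
h=cv2.convexHull(q[r<.0525][:,:2].astype(f))[:,0];c,R=circ(h.astype(float));print('circle',c,R)
t=q[np.hypot(*(q[:,:2]-c).T)>.054];d=t[:,:2].mean(0)-c;print('tab',len(t),'yaw',np.degrees(np.arctan2(-d[1],-d[0])))
b=sel(.045,.057,.068);print('bar',len(b),b[:,2].mean(),cv2.minAreaRect(b[:,:2].astype(f)))
st=manip.read_state();w=st['eef_rot'];print(st['t'],st['position'],'toolx',np.degrees(2*np.arctan2(w[1],w[0]))%360)
E
python3 car.py .519 .181 0
```

```text
t: 2.02
position: [0.4964, 0.0475, 0.2863]
eef_rot: [3.105, 0.475, 0.0]
wrist_force: [0.4, 0.3, -0.4]
grip_width: 0.0882
finger_force: 0.0
t: 2.52
position: [0.5082, 0.1398, 0.2859]
eef_rot: [3.096, 0.53, -0.001]
wrist_force: [0.6, 0.6, -0.2]
grip_width: 0.0887
finger_force: 0.0
disc [0.52492241 0.18154212 0.03431254]
circle [0.52123926 0.18156354] 0.04995830696715344
tab 22 yaw 18.87842782341244
bar 512 0.06164461333219408 ((0.5226871967315674, 0.18200364708900452), (0.04303425922989845, 0.01564493216574192), 17.385581970214844)
2.575 [0.50812676 0.13939139 0.28605675] toolx 19.38982742310589
```

```bash
python3 -m inch '[[[0.014,0.043,-0.03],-1],[[0,0,-0.055],0],[[0,0,-0.055],0],[[0,0,-0.05],0],[[0,0,-0.03],0]]' && python3 -m inch '[[[0,0,-0.015],0],[[0,0,-0.004],0],[[0,0,0],0]]'
```

```text
t: 3.2
position: [0.5211, 0.1818, 0.0639]
eef_rot: [3.099, 0.502, -0.004]
wrist_force: [-0.9, 0.3, 0.4]
grip_width: 0.0879
finger_force: 0.0
t: 3.58
position: [0.5225, 0.1846, 0.0483]
eef_rot: [-3.1, -0.506, -0.002]
wrist_force: [-0.0, -0.1, 0.3]
grip_width: 0.0882
finger_force: 0.0
```

```bash
python3 -m inch '[[[0,-0.002,0],0],[[0,0,0],0],[[0,0,0],0],[[0,0,0],0],[[0,0,0],0]]' 0.0 && python3 -m inch '[[[0,0,0.02],0],[[0,0,0.04],0],[[0,0,0.04],0],[[0,0,0],0]]'
python3 - <<'E'
from h import *
s=manip.read_state();print(s['position'],s['wrist_force'],s['torque'],s['grip_width'])
E
```

```text
t: 4.2
position: [0.5216, 0.1828, 0.0474]
eef_rot: [-3.1, -0.507, 0.0]
wrist_force: [0.1, -0.5, -0.4]
grip_width: 0.0402
finger_force: 0.0
t: 4.7
position: [0.5239, 0.1838, 0.1516]
eef_rot: [-3.099, -0.507, -0.011]
wrist_force: [0.8, -0.3, 0.0]
grip_width: 0.0011
finger_force: 0.0
[0.52394162 0.18381513 0.15162633] [ 0.80603813 -0.25473413  0.02463797] [ 0.04360295 -0.04774842  0.00239746] 0.0011370923038058517
```

The fingers were still closing when I lifted, because they move at about 80 mm/s. I'll reopen and re-measure.

```bash
python3 -m inch '[[[-0.014,-0.043,0.045],0],[[0,0,0.05],0],[[0,0,0.04],0],[[0,0,0],0],[[0,0,0],0]]' 0.088 && python3 -m inch '[[[0,0,0],0],[[0,0,0],0],[[0,0,0],0],[[0,0,0],0]]'; python3 car.py .522 .182 0
```

```text
t: 5.32
position: [0.5072, 0.1403, 0.2806]
eef_rot: [3.1, 0.507, -0.002]
wrist_force: [0.6, 0.2, -0.8]
grip_width: 0.0491
finger_force: 0.0
t: 5.82
position: [0.5079, 0.1407, 0.2813]
eef_rot: [-3.1, -0.507, 0.001]
wrist_force: [0.5, 0.0, 1.0]
grip_width: 0.0876
finger_force: 0.0
disc [0.52501947 0.18141979 0.03429939]
circle [0.52191739 0.18183405] 0.0499845082475554
tab 28 yaw 18.594238466426923
bar 519 0.061744959146157574 ((0.522288978099823, 0.18200209736824036), (0.043784722685813904, 0.016059817746281624), 19.283145904541016)
5.875 [0.50789153 0.14065834 0.28138609] toolx 18.58375048060338
```

The carousel hasn't moved. I'll repeat with a longer close.

```bash
python3 -m inch '[[[0.014,0.041,-0.03],0],[[0,0,-0.055],0],[[0,0,-0.055],0],[[0,0,-0.05],0],[[0,0,-0.025],0]]' && python3 -m inch '[[[0,0,-0.015],0],[[0,0,-0.004],0],[[0,0,0],0],[[0,0,0],0],[[0,0,0],0]]' 0.04 && python3 -m inch '[[[0,0,0],0],[[0,0,0],0],[[0,0,0],0],[[0,0,0],0],[[0,0,0],0]]' 0.0
```

```text
t: 6.5
position: [0.5204, 0.181, 0.0638]
eef_rot: [3.1, 0.507, -0.006]
wrist_force: [-0.3, 0.5, -0.7]
grip_width: 0.0877
finger_force: 0.0
t: 7.12
position: [0.5224, 0.1817, 0.0483]
eef_rot: [-3.1, -0.507, -0.002]
wrist_force: [0.5, -0.7, -0.4]
grip_width: 0.0409
finger_force: 0.0
t: 7.75
position: [0.5219, 0.1819, 0.0476]
eef_rot: [-3.1, -0.507, -0.0]
wrist_force: [-0.7, 1.7, 1.2]
grip_width: 0.0156
finger_force: 30.0
```

```bash
python3 -m inch '[[[0,0,0.02],0],[[0,0,0.05],0],[[0,0,0.04],0],[[0,0,0],0]]' && python3 -m inch '[[[-0.006,-0.045,0],4],[[-0.006,-0.045,0],4],[[-0.006,-0.045,0],4],[[-0.006,-0.045,0],4],[[-0.006,-0.045,0],4]]' && python3 -m inch '[[[-0.006,-0.045,0],4],[[-0.006,-0.045,0],4],[[-0.005,-0.05,0],3],[[0,0,0],0],[[0,0,0],0]]'
python3 - <<'E'
from h import *
a=snap('wrist');s=snap('scene');c=s['image'][130:250,280:440]
save(np.hstack([cv2.resize(a['image'],(400,300)),cv2.resize(c,(400,300),interpolation=2)]),'f.png')
st=manip.read_state();w=st['eef_rot'];print(st['position'],w,'toolx',np.degrees(2*np.arctan2(w[1],w[0]))%360,st['joint_pos'].round(2))
E
python3 car.py .475 -.183 .1
```

```text
t: 8.25
position: [0.524, 0.1823, 0.1613]
eef_rot: [-3.1, -0.506, -0.01]
wrist_force: [0.7, 0.6, -3.9]
grip_width: 0.0159
finger_force: 30.0
t: 8.88
position: [0.4905, -0.045, 0.1567]
eef_rot: [-2.964, -1.041, 0.003]
wrist_force: [0.6, -0.0, -1.9]
grip_width: 0.0159
finger_force: 30.0
t: 9.5
position: [0.4742, -0.1828, 0.1568]
eef_rot: [-2.851, -1.316, 0.001]
wrist_force: [0.0, 0.8, -2.4]
grip_width: 0.0158
finger_force: 30.0
[ 0.47478285 -0.1818044   0.15716991] [-2.84983076e+00 -1.31950678e+00  4.94349623e-04] toolx 49.68943661349118 [ 0.64  0.47 -0.45  1.96  0.28  0.78 -0.68]
disc [ 0.50140152 -0.14103313  0.13746868]
circle [ 0.13047071 -0.03669851] 0.38532505268217654
tab 1 yaw 164.28988373863206
bar 993 0.16275028917257572 ((0.4813899099826813, -0.1756610870361328), (0.02795368805527687, 0.037886761128902435), 82.78074645996094)
9.65 [ 0.47493469 -0.1818046   0.15729833] toolx 49.70896306357258
```

View pics/f.png

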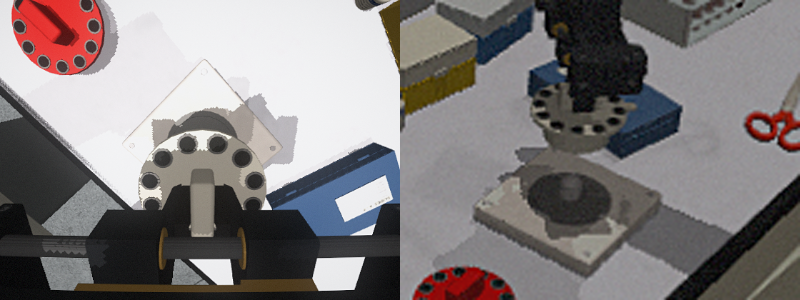

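The carousel is held level over the dock. I'll descend to just above the spindle, then feel my way in.

```bash
python3 -m inch '[[[0,-0.001,-0.03],0],[[0,0,-0.015],0],[[0,0,-0.005],0],[[0,0,0],0]]' && python3 -m inch '[[[0,0,-0.002],0],[[0,0,-0.002],0],[[0,0,0],0]]'  && python3 -m inch '[[[0,0,-0.002],0],[[0,0,-0.002],0],[[0,0,0],0]]'
python3 - <<'E'
from h import *
from scipy.optimize import least_squares
st=manip.read_state();z=st['position'][2]-.0476
for n in('wrist','scene'):
    s=snap(n);P=cloud(s);c=st['position'][:2]
    q=P[(np.hypot(P[...,0]-c[0],P[...,1]-c[1])<.053)&(abs(P[...,2]-z-.034)<.0045)]
    h=cv2.convexHull(q[:,:2].astype(np.float32))[:,0].astype(float);h=h[np.hypot(*(h-c).T)>.044]
    r=least_squares(lambda x:np.hypot(*(h-x).T)-.05,c,loss='soft_l1',f_scale=.001);print(n,len(q),len(h),r.x-c,np.abs(r.fun).mean())
print(st['position'])
E
```

```text
t: 10.15
position: [0.4751, -0.1841, 0.1076]
eef_rot: [-2.852, -1.318, 0.0]
wrist_force: [-0.1, 0.3, -2.0]
grip_width: 0.0155
finger_force: 30.0
t: 10.52
position: [0.4749, -0.1844, 0.1036]
eef_rot: [2.852, 1.317, -0.0]
wrist_force: [-0.4, 0.2, -3.5]
grip_width: 0.0154
finger_force: 30.0
t: 10.9
position: [0.4748, -0.1843, 0.0993]
eef_rot: [-2.852, -1.317, 0.0]
wrist_force: [-0.2, -0.1, -2.0]
grip_width: 0.0157
finger_force: 30.0
wrist 13084 50 [ 0.00019331 -0.0008508 ] 0.00028214879252094776
scene 480 26 [-0.002709    0.00018622] 0.000804533918561425
[ 0.47476558 -0.18430279  0.09931153]
```

It's on the spindle with no contact force. Continuing down to the key height (TCP about 0.0896).

```bash
python3 -m inch '[[[0,0.001,-0.002],0],[[0,0,-0.002],0],[[0,0,0],0]]' && python3 -m inch '[[[0,0,-0.002],0],[[0,0,-0.002],0],[[0,0,0],0]]' && python3 -m inch '[[[0,0,-0.001],0],[[0,0,-0.001],0],[[0,0,0],0]]'
```

```text
t: 11.38
position: [0.4748, -0.1833, 0.0953]
eef_rot: [-2.852, -1.317, 0.001]
wrist_force: [0.7, -0.1, -2.7]
grip_width: 0.0157
finger_force: 30.0
t: 11.75
position: [0.4748, -0.1833, 0.0913]
eef_rot: [-2.852, -1.317, 0.001]
wrist_force: [0.6, -0.2, -2.9]
grip_width: 0.0158
finger_force: 30.0
t: 12.12
position: [0.475, -0.1834, 0.0896]
eef_rot: [2.852, 1.317, 0.0]
wrist_force: [-0.1, -0.2, -2.4]
grip_width: 0.0159
finger_force: 30.0
```

```bash
python3 -m inch '[[[0,0,-0.0005],0],[[0,0,0],0]]' && python3 -m inch '[[[0,0,-0.0005],0],[[0,0,0],0]]'
```

```text
t: 12.38
position: [0.4752, -0.1833, 0.0893]
eef_rot: [2.852, 1.317, 0.0]
wrist_force: [-0.1, 0.6, 2.9]
grip_width: 0.0156
finger_force: 30.0
t: 12.62
position: [0.4753, -0.1833, 0.0891]
eef_rot: [2.852, 1.317, 0.001]
wrist_force: [-1.6, 1.3, 7.4]
grip_width: 0.016
finger_force: 30.0
```

It's resting on the key at the expected height. I'll ease off to about 5 N and turn clockwise.

```bash
python3 -m inch '[[[0,0,0.0004],0],[[0,0,0],-2],[[0,0,0],-2],[[0,0,0],0]]' && python3 -m inch '[[[0,0,0],-1.5],[[0,0,0],-1.5],[[0,0,0],0]]'
```

```text
t: 13.12
position: [0.4755, -0.1839, 0.0892]
eef_rot: [2.896, 1.215, 0.001]
wrist_force: [0.7, -2.2, 5.4]
grip_width: 0.0157
finger_force: 30.0
t: 13.5
position: [0.4754, -0.1838, 0.0891]
eef_rot: [2.926, 1.14, 0.001]
wrist_force: [0.5, -3.1, 4.9]
grip_width: 0.0161
finger_force: 30.0
```

```bash
python3 -m inch '[[[0,0,0.0001],-1.5],[[0,0,0],-1.5],[[0,0,0],0]]' && python3 -m inch '[[[0,0,0],-1.5],[[0,0,0],0]]'
```

```text
t: 13.88
position: [0.4736, -0.1824, 0.0882]
eef_rot: [-2.954, -1.062, 0.003]
wrist_force: [-0.1, 0.2, -2.1]
grip_width: 0.0159
finger_force: 30.0
t: 14.12
position: [0.4743, -0.1828, 0.0885]
eef_rot: [-2.969, -1.024, 0.002]
wrist_force: [-0.4, -0.1, -2.3]
grip_width: 0.0157
finger_force: 30.0
```

The force released at yaw of about 39.5°, so the notch is over the key. Lowering.

```bash
python3 -m inch '[[[0,0,-0.002],0],[[0,0,-0.002],0],[[0,0,0],0]]' && python3 -m inch '[[[0,0,-0.002],0],[[0,0,-0.002],0],[[0,0,0],0]]'  && python3 -m inch '[[[0,0,-0.001],0],[[0,0,-0.001],0],[[0,0,0],0]]'
```

```text
t: 14.5
position: [0.4747, -0.1833, 0.0848]
eef_rot: [-2.969, -1.025, 0.001]
wrist_force: [0.2, 0.5, -2.9]
grip_width: 0.0157
finger_force: 30.0
t: 14.88
position: [0.4748, -0.1833, 0.0808]
eef_rot: [-2.97, -1.025, 0.0]
wrist_force: [0.1, 0.1, -3.1]
grip_width: 0.0158
finger_force: 30.0
t: 15.25
position: [0.4749, -0.1833, 0.0789]
eef_rot: [-2.97, -1.025, 0.0]
wrist_force: [0.1, -0.3, -2.5]
grip_width: 0.0159
finger_force: 30.0
```

```bash
python3 -m inch '[[[0,0,-0.0008],0],[[0,0,0],0]]' && python3 -m inch '[[[0,0,-0.0006],0],[[0,0,0],0],[[0,0,0],0]]'
```

```text
t: 15.5
position: [0.4749, -0.1833, 0.0781]
eef_rot: [-2.97, -1.025, 0.0]
wrist_force: [-0.6, 0.2, -2.7]
grip_width: 0.0159
finger_force: 30.0
t: 15.88
position: [0.4749, -0.1834, 0.0776]
eef_rot: [-2.97, -1.025, 0.0]
wrist_force: [-0.1, -0.0, -3.3]
grip_width: 0.0155
finger_force: 30.0
```

```bash
python3 -m inch '[[[0,0,-0.0005],0],[[0,0,0],0],[[0,0,0],0]]' && python3 -m inch '[[[0,0,0],-2],[[0,0,0],-2],[[0,0,0],-2],[[0,0,0],0]]'
cat > st.py <<'E'
from h import *
s=manip.read_state();w=s['eef_rot'];print(s['position'].round(4),s['wrist_force'].round(1),s['torque'].round(3),'yaw',np.degrees(2*np.arctan2(w[1],w[0]))%360)
E
python3 st.py
```

```text
t: 16.25
position: [0.4749, -0.1834, 0.0775]
eef_rot: [2.969, 1.025, -0.0]
wrist_force: [-2.9, 0.5, 6.0]
grip_width: 0.0159
finger_force: 30.0
t: 16.75
position: [0.4756, -0.1835, 0.0775]
eef_rot: [3.019, 0.867, 0.002]
wrist_force: [-0.7, 1.0, 5.5]
grip_width: 0.0157
finger_force: 30.0
[ 0.4756 -0.1835  0.0775] [-0.7  1.   5.5] [ 0.051  0.102 -0.048] yaw 32.05413582980815
```

Seated firmly at 0.0775. Easing pressure and turning home.

```bash
python3 -m inch '[[[0,0,0.0004],-3],[[0,0,0],-3],[[0,0,0],-3],[[0,0,0],0]]'; python3 st.py;  python3 -m inch '[[[0,0,0],-3],[[0,0,0],-3],[[0,0,0],-2],[[0,0,0],0]]'; python3 st.py
```

```text
t: 17.25
position: [0.4756, -0.184, 0.0776]
eef_rot: [3.077, 0.629, 0.002]
wrist_force: [1.3, -3.0, -0.3]
grip_width: 0.0159
finger_force: 30.0
[ 0.4756 -0.184   0.0776] [ 1.3 -3.  -0.3] [-0.592 -0.34   0.215] yaw 23.107411211019933
t: 17.75
position: [0.4753, -0.1841, 0.0776]
eef_rot: [3.113, 0.413, 0.001]
wrist_force: [2.1, -4.7, -0.0]
grip_width: 0.0159
finger_force: 30.0
[ 0.4753 -0.1841  0.0776] [ 2.1 -4.7 -0. ] [-1.096 -0.464  0.155] yaw 15.095285969363776
```

```bash
python3 -m inch '[[[0,0,0],-3],[[0,0,0],-3],[[0,0,0],-2],[[0,0,0],0]]'; python3 st.py;  python3 -m inch '[[[0,0,0],-1],[[0,0,0],0]]'; python3 st.py; python3 -m inch '[[[0,0,0],-1],[[0,0,0],0]]'; python3 st.py
```

```text
t: 18.25
position: [0.4751, -0.1843, 0.0776]
eef_rot: [3.134, 0.194, 0.001]
wrist_force: [1.4, -5.1, 0.2]
grip_width: 0.0157
finger_force: 30.0
[ 0.4751 -0.1843  0.0776] [ 1.4 -5.1  0.2] [-1.163 -0.321  0.197] yaw 7.086974893027321
t: 18.5
position: [0.4751, -0.1843, 0.0776]
eef_rot: [3.136, 0.167, 0.001]
wrist_force: [1.1, -6.5, 0.1]
grip_width: 0.0158
finger_force: 30.0
[ 0.4751 -0.1843  0.0776] [ 1.1 -6.5  0.1] [-1.199 -0.32   0.23 ] yaw 6.101064295945246
t: 18.75
position: [0.475, -0.1843, 0.0776]
eef_rot: [3.137, 0.14, 0.001]
wrist_force: [1.3, -6.1, -0.5]
grip_width: 0.0158
finger_force: 30.0
[ 0.475  -0.1843  0.0776] [ 1.3 -6.1 -0.5] [-1.178 -0.301  0.153] yaw 5.103103010632211
```

```bash
python3 -m inch '[[[0,0,0],-1],[[0,0,0],0]]'; python3 st.py;  python3 -m inch '[[[0,0,0],-1],[[0,0,0],0]]'; python3 st.py
```

```text
t: 19.0
position: [0.475, -0.1843, 0.0776]
eef_rot: [3.139, 0.112, 0.001]
wrist_force: [1.2, -4.9, -0.2]
grip_width: 0.0158
finger_force: 30.0
[ 0.475  -0.1843  0.0776] [ 1.2 -4.9 -0.2] [-1.152 -0.238  0.238] yaw 4.099132998367461
t: 19.25
position: [0.475, -0.1843, 0.0776]
eef_rot: [3.139, 0.085, 0.001]
wrist_force: [1.0, -6.4, -0.1]
grip_width: 0.0157
finger_force: 30.0
[ 0.475  -0.1843  0.0776] [ 1.  -6.4 -0.1] [-1.193 -0.249  0.234] yaw 3.0968831044735787
```

```bash
python3 -m inch '[[[0,0,0],-1],[[0,0,0],0]]'; python3 st.py;  python3 -m inch '[[[0,0,0],-0.7],[[0,0,0],0]]'; python3 st.py
```

```text
t: 19.5
position: [0.475, -0.1843, 0.0776]
eef_rot: [3.14, 0.058, 0.0]
wrist_force: [1.3, -5.1, 1.6]
grip_width: 0.0155
finger_force: 30.1
[ 0.475  -0.1843  0.0776] [ 1.3 -5.1  1.6] [-1.164 -0.217  0.338] yaw 2.1126589167487864
t: 19.75
position: [0.4749, -0.1844, 0.0776]
eef_rot: [3.14, 0.039, 0.0]
wrist_force: [0.8, -5.9, -0.7]
grip_width: 0.016
finger_force: 30.2
[ 0.4749 -0.1844  0.0776] [ 0.8 -5.9 -0.7] [-1.217 -0.142  0.453] yaw 1.4382598669461395
```

The torque is rising from 0.23 to 0.45 N m, so this is the stop. I'll back off the twist, open the gripper and rise.

```bash
python3 -m inch '[[[0,0,0],0.7],[[0,0,0],0]]'; python3 -m inch '[[[0,0,0],0],[[0,0,0],0],[[0,0,0],0],[[0,0,0],0],[[0,0,0],0]]' 0.05;  python3 -m inch '[[[0,0,0.01],0],[[0,0,0.03],0],[[0,0,0.05],0],[[0,0,0.05],0],[[-0.01,-0.03,0.05],0]]'; python3 -m inch '[[[0,0,0],0],[[0,0,0],0]]'; python3 car.py .475 -.183 .03
python3 - <<'E'
from h import *
save(load('wrist')['image'],'g.png')
E
```

```text
t: 20.0
position: [0.4749, -0.1844, 0.0776]
eef_rot: [3.14, 0.058, 0.001]
wrist_force: [1.2, -5.0, 0.8]
grip_width: 0.0158
finger_force: 30.1
t: 20.62
position: [0.4749, -0.1833, 0.0775]
eef_rot: [-3.141, -0.057, 0.0]
wrist_force: [0.7, 0.3, 0.2]
grip_width: 0.0499
finger_force: 0.0
t: 21.25
position: [0.4656, -0.2114, 0.27]
eef_rot: [-3.14, -0.065, -0.002]
wrist_force: [1.4, -0.6, 0.1]
grip_width: 0.0498
finger_force: 0.0
t: 21.5
position: [0.4646, -0.2129, 0.2673]
eef_rot: [-3.141, -0.057, 0.0]
wrist_force: [-0.5, 0.8, -0.7]
grip_width: 0.0498
finger_force: 0.0
disc [ 0.47864021 -0.18750669  0.06435006]
circle [ 0.47500161 -0.18539755] 0.04994909267786619
tab 47 yaw 3.036574407328256
bar 635 0.09167729661180701 ((0.47555145621299744, -0.18538203835487366), (0.043731775134801865, 0.01600230112671852), 3.0830650329589844)
21.55 [ 0.46431475 -0.21238901  0.26659542] toolx 2.1249172722269236
```

View pics/g.png

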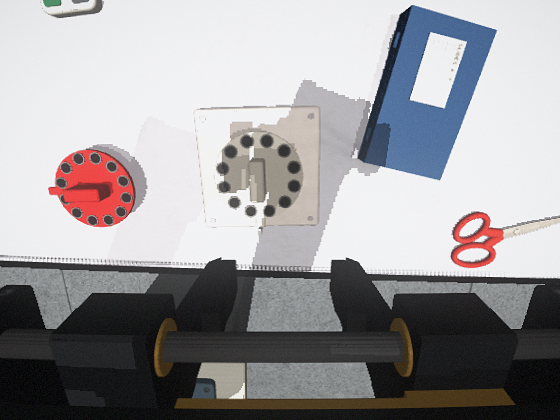

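The carousel is seated: bar top at 0.0917 (expected 0.092), yaw 3.0° against the dock's 3.5°, tab at the fin (260,225), and the gripper is clear.

```bash
python3 -c "
from bench import manip
print(manip.close_job())"
```

```text
the job is handed in; nothing more can be done
None
```

The carousel is seated over the key and turned to the home stop (yaw 3.0° against the dock's 3.5°), released with the gripper clear, and the job was handed in at about 21.6 s; the hand-in returned no verdict.

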